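# Draw out the gearbox parts tray and lock it open

### The job

The gearbox parts lie in a pull-out tray under the green dust cover. With a fingertip, slide the red-knobbed lock bolt fully back, hook the fingertip behind the tray's front lip and draw the tray out to its stop, then push the bolt fully home again so that it locks the tray open. Touch and push only: pinch or lift nothing, do not force the bolt or the tray, and leave the parts in the tray and the tools around it alone.

Things in the scene. Friction and masses are not known exactly. Their poses are not given: they have to be found in the camera images.
- tray_unit: Green sheet-steel dust cover with a clear window, 170 long (x) x 110 wide (y) x 62 mm high, fixed to the bench. Origin: centre of its underside; the tray comes out of its front end, towards its own -x; the lock bolt stands on its +y side, close to the front end.
- parts_tray (a joint): How far the tray is drawn out, in m: 0 shut, 0.100 at its stop (moves along tray_unit's -x; slide friction about 3 N). It stays where it is left. Locked by the bolt when shut, and again at its stop; only at these two places does a hole face the bolt (13 mm hole, 9 mm bolt).
- pull_lip (a point): Middle of the rolled top edge of the tray's upright front lip, 44 mm above the bench; x, y, z as tray_unit's. The lip is 82 mm wide (y), its edge 7 mm thick. Behind it (+x) lies an open finger pocket: 47 mm clear between the lip's rolled edge and the tray's front panel (it closes the cover's front end, 57 mm high), floor 11 mm above the bench, so 33 mm deep. It moves with the tray.
- lock_bolt (a joint): How far the lock bolt is drawn back, in m: 0 fully home (locking), 0.024 fully back against its stop (tray free). Moves along tray_unit's y: + is away from the cover; friction about 2 N; stays where it is left.
- bolt_knob (a point): Centre of the bolt's upright red knob, 64 mm above the bench; the knob is a round post 16 mm in diameter, from 42 to 86 mm above the bench, and moves with the bolt. With the bolt home, 43 mm are clear between the knob and the cover's side (62 mm high). Below the knob stand two steel guide lugs, up to 42 mm high, on the bolt's line, 44 mm towards the cover and 45 mm away from it (from the knob's home place).
- tray_floor (a point): Middle of the tray's inner floor (the tray is 153 x 78 mm inside), 11 mm above the bench; moves with the tray.
- tray_fork: Loose grey steel shift fork, 37 x 40 x 17 mm, lying in the tray; origin at the centre of its underside. Rides along; stays in the tray.
- tray_rod: Loose grey steel splined rod, 17 x 68 x 10 mm, lying in the tray; origin at the centre of its underside. Rides along; stays in the tray.
- feeler_gauge: Bystander: feeler gauge 49 x 109 x 10 mm lying on the bench; origin at the centre of its underside.
- oil_can: Bystander: red oil can with a thin spout, 64 x 68 x 177 mm, standing on the bench; origin at the centre of its underside.
- screwdriver: Bystander: orange-handled screwdriver 34 x 207 x 28 mm lying on the bench; origin at the centre of its underside.

How it is judged:
On the way, in this order (a step that is already met when the one before it is completed fails the run):
1. the lock bolt is drawn fully back while the tray is still shut (value of joint lock_bolt above 0.019 m and value of joint parts_tray below 0.01 m), for 0.1 s.
2. the tray is drawn out to its stop (value of joint parts_tray above 0.096 m), for 0.2 s.
3. the bolt is pushed home and locks the tray open (value of joint lock_bolt below 0.003 m and value of joint parts_tray above 0.096 m), for 0.2 s.
At the end, for the whole second after the job is handed in: The tray stands at its stop (within 4 mm) with the bolt home in the tray's second hole (within 3 mm); both gearbox parts lie at rest in the tray, and the three tools (oil can, feeler gauge, screwdriver) are within 20 mm of where they were (all of step 3 and horizontal distance between each of tray_fork, tray_rod and tray_floor below 0.085 m and height (world z) of each of tray_fork, tray_rod below 0.03 m and linear speed of each of tray_fork, tray_rod below 0.02 m/s and distance of each of feeler_gauge, oil_can, screwdriver from where it was at the start of the episode below 0.02 m); the robot touches nothing.
It fails at once if a part in the tray is lifted (height (world z) of any of tray_fork, tray_rod above 0.035 m).
It fails at once if a part in the tray is touched by the robot (contact force between any of tray_fork, tray_rod and the arm above 1 N or contact force between any of tray_fork, tray_rod and the fingers above 1 N).
It fails at once if a tool on the bench is pushed about, lifted or knocked over (distance of any of feeler_gauge, oil_can, screwdriver from where it was at the start of the episode above 0.02 m or angle between oil_can's own z axis and vertical above 0.4 rad).
It fails at once if the tray, bolt or cover is forced (more than 60 N) (contact force between tray_unit and the fingers above 60 N).
It also fails if it takes over 58 s, if anything falls off the work surface, if the arm or the gripper's body presses on something with over 40 N, if the wrist force passes 120 N, or if a joint passes its speed limit or range.

### The arm

A 6-joint arm with a two-finger parallel gripper is mounted at the origin on a cart in front of the work surface, level with it; the furniture and walls round the work are solid. World frame = base frame: x ahead of the robot, y to its left, z up, the work surface at z = 0. Lengths are in m, angles in rad, forces in N, time in s.
With the tool pointing down it reaches from about 0.375 to 0.9 m from the base axis. Payload 3.1 kg.
Tool frame: the origin (TCP) lies on the centre line of the jaws, within the pads' length; the fingertips stand 14 mm ahead of it and the grasp point (between the pads) lies 5 mm behind it; y points along the fingers, z is the direction in which the jaws open and shut, and the axes are right-handed (so a half turn about y gives the same grasp; the last joint's range is limited). The gripper opens to 87 mm and grips with 3 to 60 N. Pads are 19 mm wide; open, the fingers measure 117 mm over their backs; the gripper's body (75 mm by 190 mm) begins 51 mm behind the grasp point.
Start: joints at [-1.524, 0.527, 1.433, -0, 1.181, -0.178], TCP at [0.139, -0.609, 0.237] pointing down, gripper open.
Joint ranges: [-3.08, 3.08], [-0.75, 2.2], [0.22, 2.44], [-1.43, 4.57], [0, 2.65], [-2.85, 2.85]. Speed limits (rad/s): [2.79, 2.79, 3.14, 3.14, 3.14, 3.14].

### API

Orientations are given as a unit quaternion [x, y, z, w].
In Python, from rig import robot, vision gives the robot as it stands.
- The arm moves only by the shell command python3 -m crank 'ROWS' [FORCE]. ROWS is JSON, a list of rows, each a list of 7 numbers: the shift along the tool's x, y, z as a fraction of full scale, then the turn, a rotation vector about the tool's x, y, z as a fraction of full scale, then the gripper command: -1 is shut, 1 is fully open, values between are in proportion. In form: [[x, y, z, wx, wy, wz, grip], ...]. A call has 1 to 10 rows; each row is the pose to reach, as a shift and turn from the pose commanded when the call began, along the tool's axes at that moment, turning the shorter way round; what a row does not reach only later rows make up. Full scale, the value 1, is 50 cm for a shift and pi rad for a turn. A row lasts 1/8 s, in which the tool goes at most 62.5 mm and 10.7 degrees, less where a joint would pass 70% of its speed; a pose out of reach is approached as far as the arm can. A call with a number of a shift or a turn outside -1 to 1 is refused whole. A call with a gripper value outside its range is refused whole. The fingers move at their own pace and stop on an object; FORCE is the grip in N (left out, the last holds). Time passes only in rows, so rows that repeat a pose let the fingers close. It gives the time, the measured TCP pose, the force and the opening at its end, in the units of the state.
- robot.get_obs(): the state, without advancing time (a new reading comes with each control period).
- vision.camera(name): name is "scene" or "top" or "wrist"; returns the picture (384x512x3 uint8, blue, green, red); there is no depth.
- vision.camera_info(name): a dict with "vfov" (degrees; the focal length in pixels is half the picture's height over the tangent of half this angle, whatever the lens; pixels are square), "cx", "cy" (the principal point, pixels), "world_from_camera" (4x4, takes a point from camera to world coordinates); the wrist camera has in their place "tool_from_camera" (4x4, takes a point from camera to tool coordinates, whose origin is the TCP and whose axes are the tool frame's). Camera axes: x right, y up, looking along -z (the intrinsics and any distortion apply to the point x, -y, -z); pixel columns grow to the right and rows downward; lengths in m; the calibration is good to about 2 mm. A picture is of the moment at which its call begins: read the wrist's pose just before it. camera_info takes no time and is no camera call.
- robot.hand_in(): hands the job in, once; it reports no verdict.
The state is a dict: "time": time; "q": joint angles; "joint_velocities": joint speeds; "joint_torque": joint torques, N m; "position": TCP position; "tool_rot": TCP orientation; "ft_force": force on the tool from outside, world axes, zero at the start; "moment": the same for the moment, N m; "grip_width": finger opening in m.
Only numpy, scipy, OpenCV 4.12 (cv2) and the standard library are available. Lean on these libraries where they do the work, as an engineer would, in place of code of your own. Each camera call takes 0.05 s, during which the arm holds its last target.

## Working session

There is one attempt and no reset: what is moved stays moved. The work goes in short steps, Python scripts to look and compute and a shell command to move; the robot and the scene stay as the last step left them, time stands still between calls to the robot, and variables do not carry over. Pictures are saved under pics/ and viewed, and the job is handed in when it is done.

```bash
ls; mkdir -p pics
python3 - <<'E'
from rig import robot, vision
import cv2
print(robot.get_obs())
for n in ["scene","top","wrist"]:
    i=vision.camera_info(n);print(n,i)
    cv2.imwrite(f"pics/{n}0.png",vision.camera(n))
E
```

```text
pics
{'time': 0.0, 'q': array([-1.52451259e+00,  5.28432119e-01,  1.43388871e+00, -1.26748104e-05,
        1.18136325e+00, -1.78508826e-01]), 'joint_velocities': array([-9.77772691e-05, -7.48423025e-04, -3.52397866e-03,  2.20933296e-04,
       -2.51772072e-03,  6.29872291e-04]), 'joint_torque': array([ 8.37607786e-05, -4.40039492e+01, -1.76592690e+01,  6.31551608e-02,
        5.82008378e-02, -1.70924523e-04]), 'position': array([ 0.13930278, -0.60857391,  0.23559683]), 'tool_rot': array([-0.07926588,  0.70338258, -0.7019064 ,  0.07935531]), 'ft_force': array([-0.13529698, -0.31992547, -0.11603715]), 'moment': array([-0.02640661, -0.02620241,  0.03117483]), 'grip_width': 0.08707184286956796}
scene {'vfov': 43.76146203906068, 'cx': 262.29006089117996, 'cy': 193.80110356840117, 'world_from_camera': array([[-0.87724917,  0.31767718, -0.35988206,  0.20818787],
       [-0.47992987, -0.59612931,  0.6436592 ,  0.71989213],
       [-0.0100604 ,  0.73736765,  0.67541671,  0.80819564],
       [ 0.        ,  0.        ,  0.        ,  1.        ]])}
top {'vfov': 52.3038166537521, 'cx': 256.60343268440965, 'cy': 188.75019035474125, 'world_from_camera': array([[ 0.0192812 ,  0.99401932, -0.10748874,  0.49484424],
       [-0.99976279,  0.02025764,  0.00799945,  0.04013704],
       [ 0.01012907,  0.107309  ,  0.99417412,  1.0746359 ],
       [ 0.        ,  0.        ,  0.        ,  1.        ]])}
wrist {'vfov': 58.454399330357845, 'cx': 249.0483197139733, 'cy': 189.0340875908163, 'tool_from_camera': array([[-8.05335194e-04, -9.66345900e-01, -2.57244927e-01,
        -7.14936475e-02],
       [ 9.99269214e-04,  2.57244105e-01, -9.66345938e-01,
        -1.49028088e-01],
       [ 9.99999176e-01, -1.03528933e-03,  7.58471977e-04,
         1.29990214e-03],
       [ 0.00000000e+00,  0.00000000e+00,  0.00000000e+00,
         1.00000000e+00]])}
```

View pics/scene0.png

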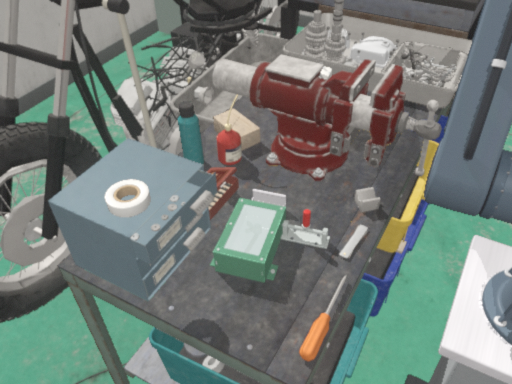

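View pics/top0.png

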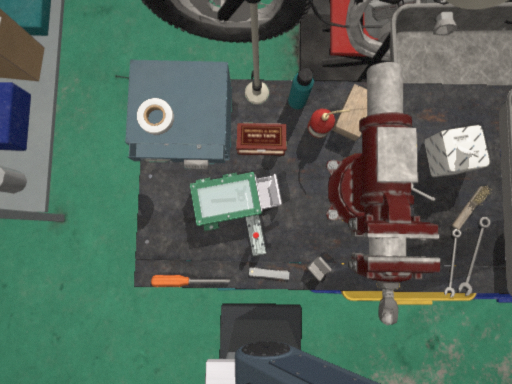

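Run:
```python
import cv2
t=cv2.imread("pics/top0.png");s=cv2.imread("pics/scene0.png")
c=t[165:265,180:290];cv2.imwrite("pics/tc.png",cv2.resize(c,None,fx=6,fy=6,interpolation=cv2.INTER_CUBIC))
c=s[180:290,200:350];cv2.imwrite("pics/sc.png",cv2.resize(c,None,fx=5,fy=5,interpolation=cv2.INTER_CUBIC))
```

```text
(no output)
```

View pics/tc.png

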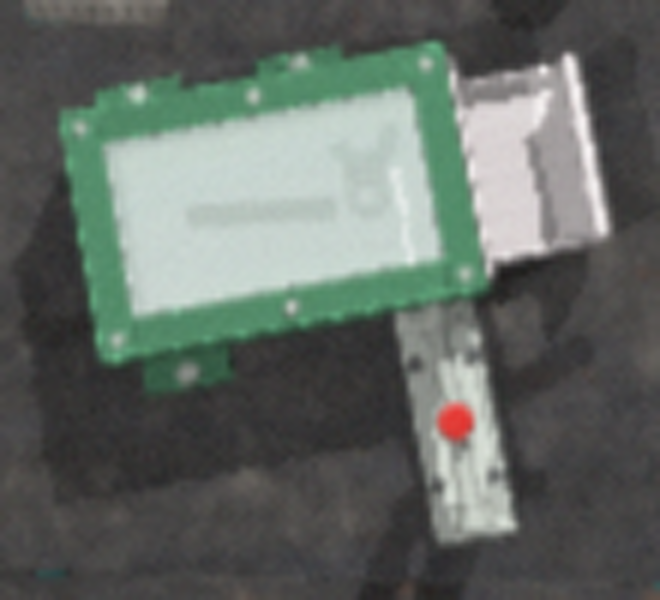

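View pics/sc.png

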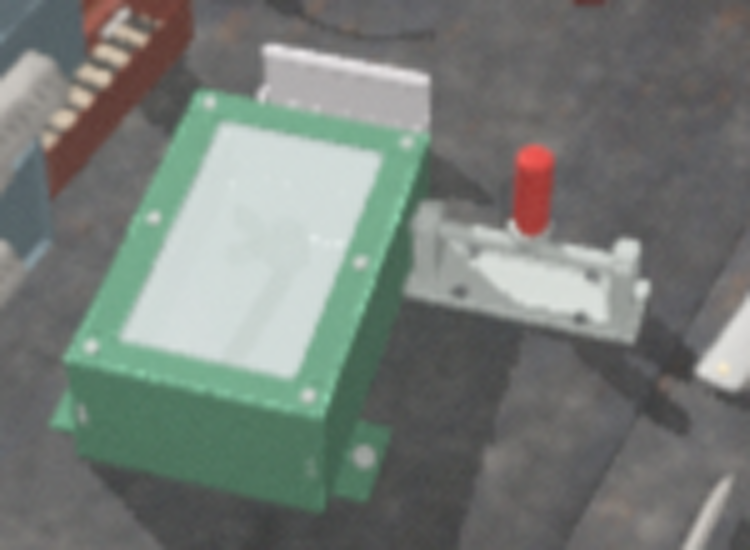

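View pics/wrist0.png

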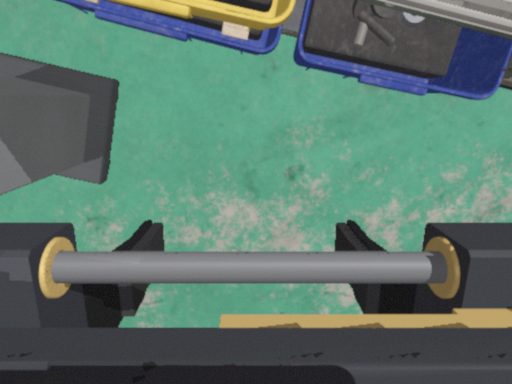

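```bash
cat > h.py <<'E'
import numpy as np
from scipy.spatial.transform import Rotation as R
from rig import robot, vision
def ray(n,uv,T=None):
    i=vision.camera_info(n);f=192/np.tan(np.radians(i['vfov']/2))
    T=i['world_from_camera'] if T is None else T
    d=np.array([(uv[0]-i['cx'])/f,-(uv[1]-i['cy'])/f,-1]);return T[:3,3],T[:3,:3]@d
def atz(n,uv,z,T=None):
    o,d=ray(n,uv,T);return o+d*(z-o[2])/d[2]
def wristT():
    o=robot.get_obs();T=np.eye(4);T[:3,:3]=R.from_quat(o['tool_rot']).as_matrix();T[:3,3]=o['position']
    return T@vision.camera_info('wrist')['tool_from_camera']
def tool():
    o=robot.get_obs();return np.array(o['position']),R.from_quat(o['tool_rot']).as_matrix()
# shift in tool fractions for world delta
def shift(d): p,M=tool();return (M.T@np.asarray(d))/0.5
E
python3 - <<'E'
from h import *
t=lambda u,v:((u+.5)/6-.5+180,(v+.5)/6-.5+165)
s=lambda u,v:((u+.5)/5-.5+200,(v+.5)/5-.5+180)
P=[('A',t(62,112),s(70+0,358),.062),]
for nm,cam,c,pts in [('top','top',t,[(62,112,.062),(443,42,.062),(490,290,.062),(103,362,.062),(456,422,.086),(571,58,.044),(603,235,.044)]),
 ('scene','scene',s,[(328,412,.062),(70,358,.062),(200,92,.062),(430,132,.062),(535,153,.086),(265,47,.044),(430,75,.044)])]:
  for p in pts: print(nm,p,atz(cam,c(*p[:2]),p[2]).round(4))
p,M=tool();print(M.round(3))
E
```

```text
top (62, 112, 0.062) [0.6152 0.2059 0.062 ]
top (443, 42, 0.062) [0.6493 0.0412 0.062 ]
top (490, 290, 0.062) [0.5417 0.0188 0.062 ]
top (103, 362, 0.062) [0.5075 0.1843 0.062 ]
top (456, 422, 0.086) [0.4851 0.0325 0.086 ]
top (571, 58, 0.044) [ 0.6461 -0.0157  0.044 ]
top (603, 235, 0.044) [ 0.5677 -0.0309  0.044 ]
scene (328, 412, 0.062) [0.5038 0.1831 0.062 ]
scene (70, 358, 0.062) [0.6103 0.2082 0.062 ]
scene (200, 92, 0.062) [0.6448 0.0457 0.062 ]
scene (430, 132, 0.062) [0.5401 0.0197 0.062 ]
scene (535, 153, 0.086) [0.4837 0.0326 0.086 ]
scene (265, 47, 0.044) [ 0.644  -0.0124  0.044 ]
scene (430, 75, 0.044) [ 0.5655 -0.0318  0.044 ]
[[-0.975 -0.     0.223]
 [-0.223  0.002 -0.975]
 [-0.    -1.    -0.002]]
```

Run:
```python
import cv2
t=cv2.imread("pics/top0.png");s=cv2.imread("pics/scene0.png")
c=t[80:220,240:390];cv2.imwrite("pics/tc2.png",cv2.resize(c,None,fx=4,fy=4,interpolation=cv2.INTER_CUBIC))
c=s[50:220,180:420];cv2.imwrite("pics/sc2.png",cv2.resize(c,None,fx=3,fy=3,interpolation=cv2.INTER_CUBIC))
```

```text
(no output)
```

View pics/tc2.png

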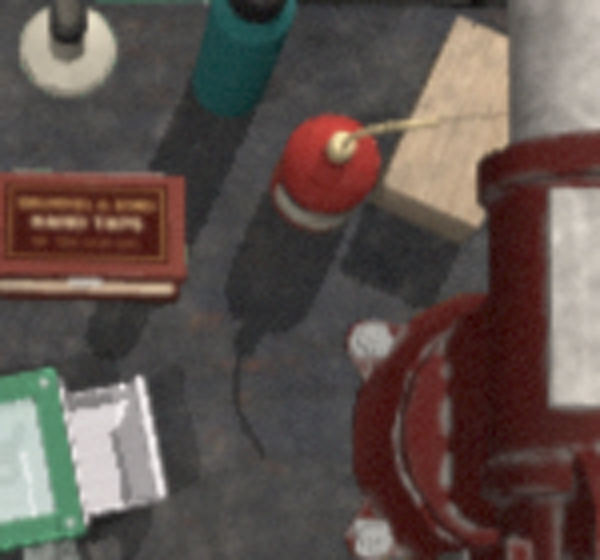

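View pics/sc2.png

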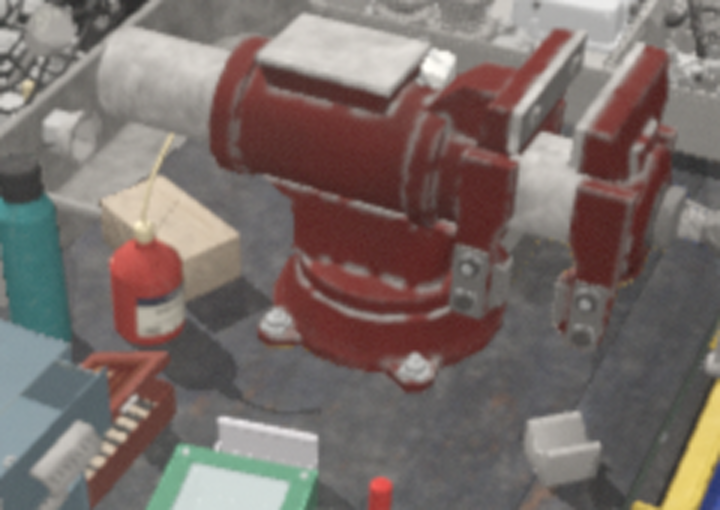

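Run:
```python
from h import *
t=lambda u,v:((u+.5)/4-.5+240,(v+.5)/4-.5+80)
s=lambda u,v:((u+.5)/3-.5+180,(v+.5)/3-.5+50)
c=np.array([.5766,.1134]);ux=np.array([-.206,.9785]);uy=np.array([-.9785,-.206])
def pr(l,w): r=w[:2]-c;print(l,w.round(3),'unit',(r@ux).round(3),(r@uy).round(3))
pr('can base near',atz('top',t(308,232),0))
pr('can left low',atz('top',t(273,188),0.02))
pr('can R shoulder',atz('top',t(380,155),.09))
pr('can neck top',atz('top',t(340,145),.10))
pr('can scene base',atz('scene',s(148,340),0))
pr('can scene L',atz('scene',s(115,325),0.0));pr('can scene R',atz('scene',s(184,320),0.0))
for z in (.02,.05): pr('flange left',atz('top',t(353,430),z))
pr('bolt1',atz('top',t(350,340),.02));pr('bolt2',atz('top',t(347,540),.02))
for z in (.1,.2):pr('body left',atz('top',t(480,180),z));pr('body left2',atz('top',t(487,470),z))
for z in (0,.03):pr('scene flange left',atz('scene',s(262,330),z));pr('scene flange near',atz('scene',s(415,385),z))
```

```text
can base near [ 0.759 -0.134  0.   ] unit -0.28 -0.127
can left low [ 0.784 -0.107  0.02 ] unit -0.258 -0.158
can R shoulder [ 0.789 -0.166  0.09 ] unit -0.317 -0.15
can neck top [ 0.792 -0.138  0.1  ] unit -0.291 -0.159
can scene base [ 0.777 -0.116 -0.   ] unit -0.266 -0.149
can scene L [ 0.815 -0.12  -0.   ] unit -0.278 -0.185
can scene R [ 0.763 -0.156  0.   ] unit -0.302 -0.127
flange left [ 0.617 -0.162  0.02 ] unit -0.278 0.017
flange left [ 0.614 -0.156  0.05 ] unit -0.272 0.019
bolt1 [ 0.679 -0.16   0.02 ] unit -0.289 -0.044
bolt2 [ 0.542 -0.158  0.02 ] unit -0.258 0.089
body left [ 0.771 -0.228  0.1  ] unit -0.374 -0.12
body left2 [ 0.584 -0.231  0.1  ] unit -0.338 0.063
body left [ 0.742 -0.201  0.2  ] unit -0.341 -0.097
body left2 [ 0.575 -0.203  0.2  ] unit -0.309 0.067
scene flange left [ 0.693 -0.177  0.   ] unit -0.308 -0.055
scene flange near [ 0.54  -0.171  0.   ] unit -0.271 0.094
scene flange left [ 0.675 -0.143  0.03 ] unit -0.272 -0.044
scene flange near [ 0.528 -0.138  0.03 ] unit -0.236 0.099
```

```bash
python3 -m crank '[[0,-0.12,0,0,0,0,-1],[0,-0.24,0,0,0,0,-1],[0,-0.36,0,0,0,0,-1],[0,-0.36,0,0,0,0,-1]]' 10
python3 -c "
from h import *
p,M=tool();print(p,shift([.5141-p[0],.0389-p[1],0]))"
```

```text
time: 0.65
position: [0.1396, -0.6115, 0.423]
tool_rot: [0.08, -0.698, 0.707, -0.079]
ft_force: [0.5, 1.2, 0.3]
grip_width: 0.0549
[ 0.13957401 -0.61153581  0.42302448] [-1.02029374 -0.01632884 -1.100945  ]
```

```bash
python3 -m crank '[[-0.08,0,-0.086,0,0,0,-1],[-0.16,0,-0.173,0,0,0,-1],[-0.24,0,-0.26,0,0,0,-1],[-0.32,0,-0.345,0,0,0,-1],[-0.4,0,-0.43,0,0,0,-1],[-0.48,0,-0.52,0,0,0,-1],[-0.56,0,-0.6,0,0,0,-1],[-0.64,0,-0.69,0,0,0,-1],[-0.72,0,-0.777,0,0,0,-1],[-0.8,0,-0.863,0,0,0,-1]]'
python3 -c "
from h import *
p,M=tool();print(p,M.round(3),shift([.5141-p[0],.0389-p[1],.2-p[2]]))"
```

```text
time: 1.9
position: [0.4332, -0.0974, 0.4154]
tool_rot: [-0.08, 0.703, -0.702, 0.079]
ft_force: [1.5, -0.5, 0.0]
grip_width: 0.0007
[ 0.43315195 -0.09737877  0.41543591] [[-0.975 -0.002  0.223]
 [-0.223  0.001 -0.975]
 [ 0.001 -1.    -0.001]] [-0.21918711  0.43078037 -0.22920246]
```

```bash
python3 -m crank '[[-0.1,0.04,-0.1,0,0.005,0,-1],[-0.2,0.12,-0.2,0,0.005,0,-1],[-0.219,0.22,-0.229,0,0.005,0,-1],[-0.219,0.34,-0.229,0,0.005,0,-1],[-0.219,0.43,-0.229,0,0.005,0,-1],[-0.219,0.43,-0.229,0,0.005,0,-1]]'
python3 - <<'E'
from h import *
import cv2
p,M=tool();print(p,M.round(3));np.save('wT.npy',wristT())
cv2.imwrite('pics/w1.png',vision.camera('wrist'));cv2.imwrite('pics/t1.png',vision.camera('top'))
p,M=tool();print(p)
print(shift([.5141-p[0],.0389-p[1],.2-p[2]]))
E
```

```text
time: 2.65
position: [0.51, 0.0374, 0.197]
tool_rot: [-0.078, 0.704, -0.702, 0.069]
ft_force: [-0.1, 0.3, 0.0]
grip_width: 0.0008
[0.50997975 0.03742474 0.19702497] [[-0.978 -0.013  0.208]
 [-0.208  0.002 -0.978]
 [ 0.012 -1.    -0.005]]
[0.51460569 0.0364568  0.20191994]
[-2.49794089e-05  3.84020177e-03 -4.98966599e-03]
```

View pics/w1.png

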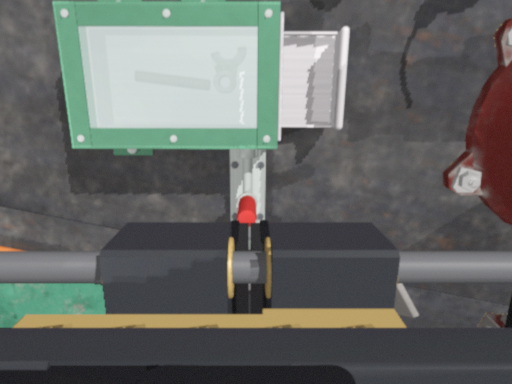

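Run:
```python
from h import *
import cv2
w=cv2.imread('pics/w1.png');cv2.imwrite('pics/w1c.png',cv2.resize(w[130:260,190:300],None,fx=5,fy=5,interpolation=cv2.INTER_CUBIC))
p,M=tool();T=np.eye(4);T[:3,:3]=M;T[:3,3]=p;T=T@vision.camera_info('wrist')['tool_from_camera']
c=np.array([.5766,.1134]);ux=np.array([-.206,.9785]);uy=np.array([-.9785,-.206])
for l,uv,z in [('front bolt corner',(279,149),.062),('back bolt corner',(71,149),.062),('front far',(281,2),.062),('lip a',(345,29),.044),('lip b',(340,128),.044),('knobtop',(247,204),.086)]:
  q=atz('wrist',uv,z,T);r=q[:2]-c;print(l,q.round(4),(r@ux).round(4),(r@uy).round(4))
p-=0;r=p[:2]-c;print(r@ux,r@uy)
```

```text
front bolt corner [0.549  0.0168 0.062 ] -0.0888 0.0469
back bolt corner [0.5124 0.1888 0.062 ] 0.087 0.0473
front far [0.6586 0.0412 0.062 ] -0.0875 -0.0654
lip a [ 0.6546 -0.0155  0.044 ] -0.1422 -0.0498
lip b [ 0.5761 -0.0336  0.044 ] -0.1438 0.0307
knobtop [0.5032 0.0346 0.086 ] -0.062 0.0881
-0.06251809593145338 0.07651173714794372
```

View pics/w1c.png

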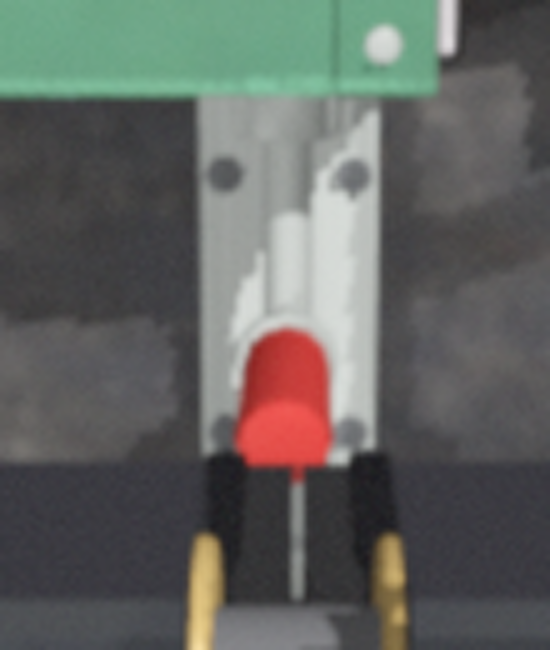

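```bash
python3 -m crank '[[0,0.06,-0.004,0,0,0,-1],[0,0.12,-0.004,0,0,0,-1],[0,0.18,-0.004,0,0,0,-1],[0,0.22,-0.004,0,0,0,-1],[0,0.26,-0.004,0,0,0,-1],[0,0.26,-0.004,0,0,0,-1]]'
python3 - <<'E'
from h import *
import cv2
p,M=tool();print(p,M.round(3),robot.get_obs()['ft_force'])
a=vision.camera('scene');cv2.imwrite('pics/s2.png',cv2.resize(a[150:300,200:400],None,fx=4,fy=4,interpolation=cv2.INTER_CUBIC))
c=np.array([.5766,.1134]);ux=np.array([-.206,.9785]);uy=np.array([-.9785,-.206])
p,M=tool();r=p[:2]-c;print(p,r@ux,r@uy)
E
```

```text
time: 3.5
position: [0.5155, 0.038, 0.0729]
tool_rot: [0.073, -0.703, 0.704, -0.075]
ft_force: [-0.2, -0.1, 0.2]
grip_width: 0.0006
[0.51547364 0.03802599 0.07292281] [[-0.978  0.003  0.207]
 [-0.207 -0.    -0.978]
 [-0.003 -1.     0.001]] [-0.24392241 -0.13046212  0.23209361]
[0.51577962 0.03804345 0.07339333] -0.06120738539096456 0.07503619105966074
```

View pics/s2.png

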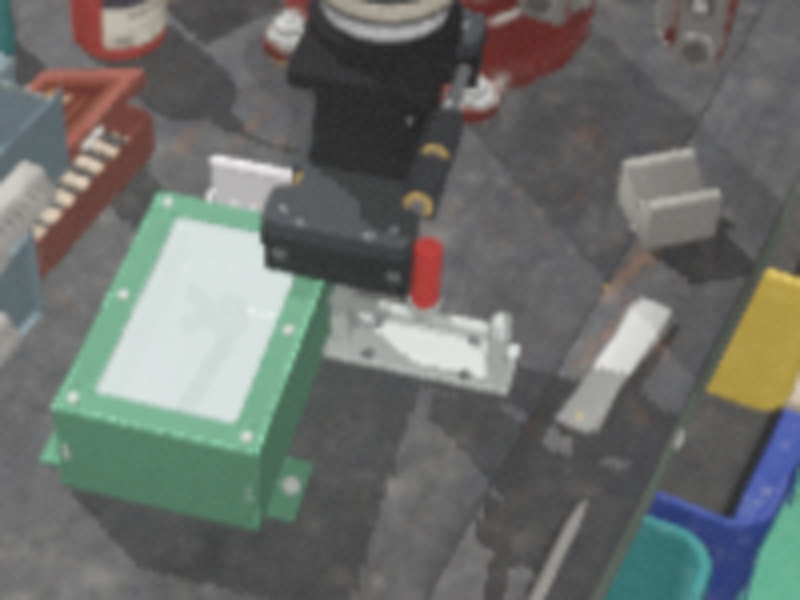

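```bash
python3 -m crank '[[0.012,0.006,0,0,0,0,-1],[0.024,0.006,0,0,0,0,-1],[0.034,0.006,0,0,0,0,-1],[0.044,0.006,0,0,0,0,-1],[0.052,0.006,0,0,0,0,-1],[0.06,0.006,0,0,0,0,-1],[0.06,0.006,0,0,0,0,-1]]'
python3 - <<'E'
from h import *
import cv2
a=vision.camera('top');cv2.imwrite('pics/t2.png',cv2.resize(a[165:265,180:290],None,fx=6,fy=6,interpolation=cv2.INTER_CUBIC))
a=vision.camera('scene');cv2.imwrite('pics/s3.png',cv2.resize(a[150:300,200:400],None,fx=4,fy=4,interpolation=cv2.INTER_CUBIC))
c=np.array([.5766,.1134]);ux=np.array([-.206,.9785]);uy=np.array([-.9785,-.206])
p,M=tool();r=p[:2]-c;print(p,r@ux,r@uy,robot.get_obs()['ft_force'])
E
```

```text
time: 4.42
position: [0.4838, 0.0323, 0.0684]
tool_rot: [-0.074, 0.703, -0.703, 0.073]
ft_force: [0.7, 0.4, 0.5]
grip_width: 0.0004
[0.48375982 0.0323591  0.06829436] -0.060173447346095775 0.10753853811231229 [ 1.20994064  0.31661754 -0.09121328]
```

View pics/s3.png

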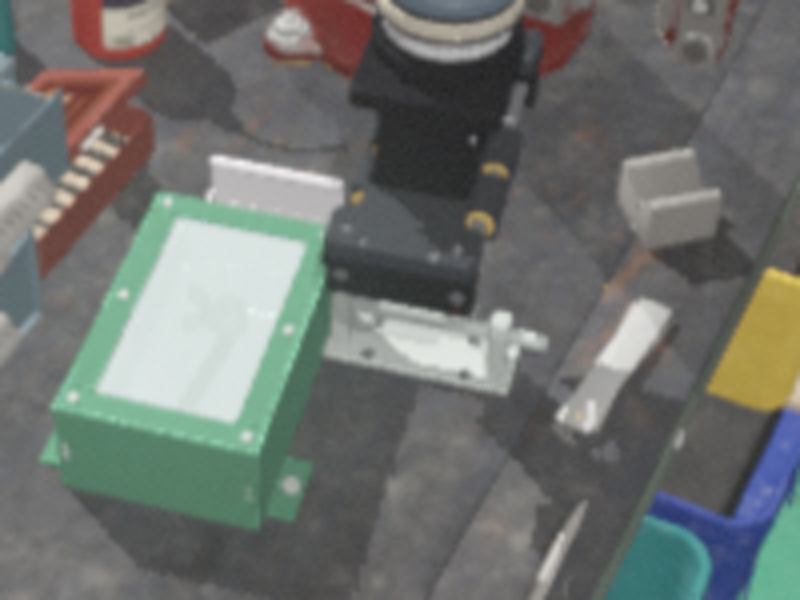

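```bash
python3 -m crank '[[0.004,0,0,0,0,0,-1],[0.008,0,0,0,0,0,-1],[0.008,0,0,0,0,0,-1]]'; python3 -m crank '[[0.004,0,0,0,0,0,-1],[0.004,0,0,0,0,0,-1]]'
```

```text
time: 4.9
position: [0.4812, 0.0316, 0.0685]
tool_rot: [-0.073, 0.703, -0.703, 0.074]
ft_force: [3.2, 3.1, -2.0]
grip_width: 0.0002
time: 5.15
position: [0.481, 0.0315, 0.0686]
tool_rot: [-0.071, 0.703, -0.703, 0.075]
ft_force: [6.2, 5.9, -3.2]
grip_width: 0.0003
```

```bash
python3 -m crank '[[0.004,0,0,0,0,0,-1],[0.008,0,0,0,0,0,-1],[0.008,0,0,0,0,0,-1]]'
```

```text
time: 5.52
position: [0.4808, 0.0313, 0.0688]
tool_rot: [0.068, -0.703, 0.703, -0.077]
ft_force: [12.2, 11.5, -8.8]
grip_width: 0.0004
```

```bash
python3 -m crank '[[-0.015,0,0,0,0,0,-1],[-0.034,0,0,0,0,0,-1],[-0.034,0,0,0,0,0,-1],[-0.034,-0.1,0,0,0,0,-1],[-0.034,-0.2,0,0,0,0,-1],[-0.034,-0.3,0,0,0,0,-1],[-0.034,-0.3,0,0,0,0,-1]]'
python3 - <<'E'
from h import *
import cv2
a=vision.camera('scene');cv2.imwrite('pics/s4.png',cv2.resize(a[150:300,200:400],None,fx=4,fy=4,interpolation=cv2.INTER_CUBIC))
c=np.array([.5766,.1134]);ux=np.array([-.206,.9785]);uy=np.array([-.9785,-.206])
p,M=tool();r=p[:2]-c;print(p,M.round(3),r@ux,r@uy,robot.get_obs()['ft_force'])
t=c+ux*(-.112)+uy*.012
print(t,shift([t[0]-p[0],t[1]-p[1],.2-p[2]]))
Mt=np.array([-ux.tolist()+[0] if 0 else [-ux[0],-ux[1],0],[0,0,-1],[0,0,0]]).T
Mt[:,2]=np.cross(Mt[:,0],Mt[:,1])
print(Mt.round(3),R.from_matrix(M.T@Mt).as_rotvec()/np.pi, robot.get_obs()['q'].round(2))
E
```

```text
time: 6.4
position: [0.4931, 0.0333, 0.2222]
tool_rot: [0.071, -0.702, 0.704, -0.076]
ft_force: [0.8, -0.7, -1.2]
grip_width: 0.0006
[0.49151362 0.03348379 0.2200685 ] [[-0.978  0.003  0.207]
 [-0.207 -0.001 -0.978]
 [-0.003 -1.     0.001]] -0.06067022130749863 0.0997197609012386 [-0.09219047 -0.66488085 -0.26877291]
[0.58793  0.001336] [-0.17518862  0.04074912  0.10284856]
[[ 0.206  0.     0.978]
 [-0.978  0.     0.206]
 [ 0.    -1.     0.   ]] [-1.01624093e-03 -4.99522660e-01 -3.22679609e-04] [-0.16  0.37  1.78 -0.    0.99  1.2 ]
```

View pics/s4.png

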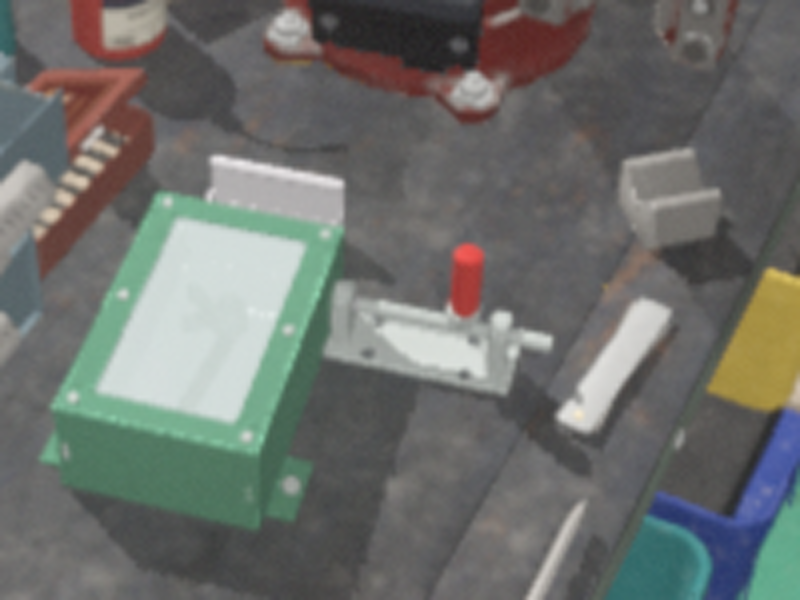

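```bash
python3 -m crank '[[-0.03,0,0.02,0,-0.055,0,-1],[-0.06,0,0.04,0,-0.11,0,-1],[-0.1,0,0.06,0,-0.165,0,-1],[-0.14,0,0.08,0,-0.22,0,-1],[-0.175,0,0.103,0,-0.275,0,-1],[-0.175,0,0.103,0,-0.33,0,-1],[-0.175,0,0.103,0,-0.385,0,-1],[-0.175,0,0.103,0,-0.44,0,-1],[-0.175,0,0.103,0,-0.5,0,-1],[-0.175,0,0.103,0,-0.5,0,-1]]'
python3 - <<'E'
from h import *
import cv2
s=lambda u,v:((u+.5)/4-.5+200,(v+.5)/4-.5+150)
c=np.array([.5766,.1134]);ux=np.array([-.206,.9785]);uy=np.array([-.9785,-.206])
q=atz('scene',s(468,250),.086);print('knob',q,(q[:2]-c)@ux,(q[:2]-c)@uy)
np.save('wT.npy',wristT())
a=vision.camera('wrist');cv2.imwrite('pics/w2.png',a)
p,M=tool();r=p[:2]-c;print(p,M.round(3),r@ux,r@uy,robot.get_obs()['ft_force'])
t=c+ux*(-.112)+uy*.012
print(t,shift([t[0]-p[0],t[1]-p[1],.04-p[2]]))
E
```

```text
time: 7.7
position: [0.5861, 0.0016, 0.2164]
tool_rot: [0.55, -0.447, 0.444, -0.548]
ft_force: [-0.7, 0.2, 0.1]
grip_width: 0.0005
knob [0.4623056  0.02788893 0.086     ] -0.06012793332021626 0.12945235025877397
[0.5863552  0.00158499 0.21675229] [[ 0.204 -0.004  0.979]
 [-0.979  0.001  0.204]
 [-0.001 -1.    -0.004]] -0.11142055874635173 0.013488428715633886 [-0.12029435  0.3918348  -0.7380645 ]
[0.58793  0.001336] [0.00164738 0.35348862 0.00432959]
```

View pics/w2.png

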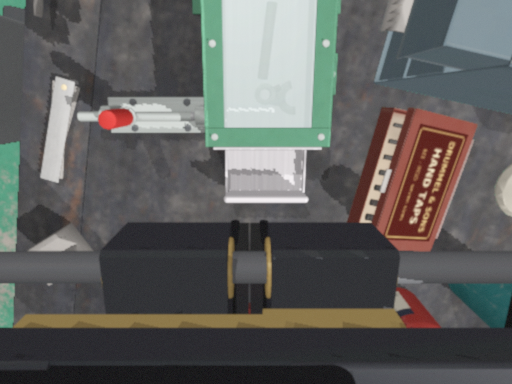

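Run:
```python
from h import *
T=np.load('wT.npy')
c=np.array([.5766,.1134]);ux=np.array([-.206,.9785]);uy=np.array([-.9785,-.206])
for l,uv,z in [('lip L',(225,198),.044),('lip R',(307,198),.044),('corner L',(205,147),.062),('corner R',(330,147),.062)]:
  q=atz('wrist',uv,z,T);r=q[:2]-c;print(l,q.round(4),(r@ux).round(4),(r@uy).round(4))
```

```text
lip L [ 0.5689 -0.0277  0.044 ] -0.1365 0.0366
lip R [ 0.6471 -0.0111  0.044 ] -0.1364 -0.0433
corner L [0.5429 0.0203 0.062 ] -0.0842 0.0521
corner R [0.6513 0.0432 0.062 ] -0.0841 -0.0586
```

```bash
python3 -m crank '[[0.001,0.06,0.019,0,0,0,-1],[0.001,0.12,0.019,0,0,0,-1],[0.001,0.18,0.019,0,0,0,-1],[0.001,0.23,0.019,0,0,0,-1],[0.001,0.27,0.019,0,0,0,-1],[0.001,0.27,0.019,0,0,0,-1]]'
python3 - <<'E'
from h import *
import cv2
a=vision.camera('scene');cv2.imwrite('pics/s5.png',cv2.resize(a[150:300,200:400],None,fx=4,fy=4,interpolation=cv2.INTER_CUBIC))
c=np.array([.5766,.1134]);ux=np.array([-.206,.9785]);uy=np.array([-.9785,-.206])
p,M=tool();r=p[:2]-c;print(p,M.round(3),r@ux,r@uy,robot.get_obs()['ft_force'])
t=c+ux*(-.112)+uy*.004
print(t,shift([t[0]-p[0],t[1]-p[1],.04-p[2]]))
E
```

```text
time: 8.5
position: [0.5951, 0.0033, 0.0813]
tool_rot: [0.55, -0.447, 0.444, -0.548]
ft_force: [-0.3, -0.2, -0.5]
grip_width: 0.0006
[0.59618647 0.00313675 0.08256981] [[ 0.206 -0.003  0.979]
 [-0.979  0.     0.206]
 [-0.001 -1.    -0.003]] -0.11192740235775206 0.0035488674080341033 [ 0.45002979 -0.13597995 -0.20845766]
[0.595758 0.002984] [ 0.0002109   0.08514146 -0.00068421]
```

View pics/s5.png

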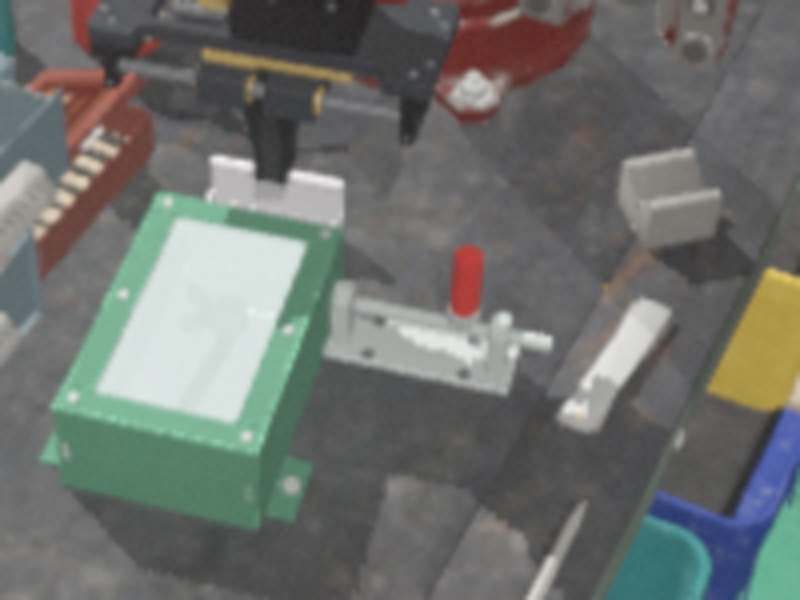

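```bash
python3 -m crank '[[0,0.03,0,0,0,0,-1],[0,0.06,0,0,0,0,-1],[0,0.085,0,0,0,0,-1],[0,0.085,0,0,0,0,-1]]'
python3 - <<'E'
from h import *
import cv2
a=vision.camera('scene');cv2.imwrite('pics/s6.png',cv2.resize(a[150:300,200:400],None,fx=4,fy=4,interpolation=cv2.INTER_CUBIC))
c=np.array([.5766,.1134]);ux=np.array([-.206,.9785]);uy=np.array([-.9785,-.206])
p,M=tool();r=p[:2]-c;print(p,r@ux,r@uy,robot.get_obs()['ft_force'])
E
```

```text
time: 9.05
position: [0.5961, 0.0032, 0.0396]
tool_rot: [0.55, -0.446, 0.444, -0.549]
ft_force: [0.7, 0.8, 0.6]
grip_width: 0.0007
[0.5966796  0.00312537 0.04032821] -0.1120401227229891 0.003068680936827162 [-0.45820935  0.8236833   0.2712291 ]
```

View pics/s6.png

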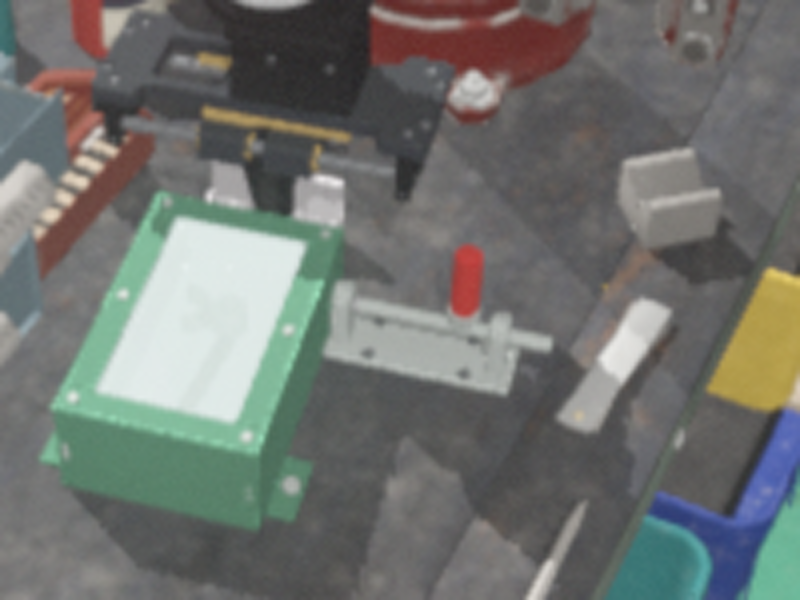

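```bash
python3 -m crank '[[0.01,0,0,0,0,0,-1],[0.02,0,0,0,0,0,-1],[0.028,0,0,0,0,0,-1],[0.036,0,0,0,0,0,-1],[0.044,0,0,0,0,0,-1],[0.052,0,0,0,0,0,-1],[0.06,0,0,0,0,0,-1],[0.068,0,0,0,0,0,-1],[0.076,0,0,0,0,0,-1],[0.084,0,0,0,0,0,-1]]'
```

```text
time: 10.35
position: [0.6059, -0.0383, 0.041]
tool_rot: [-0.549, 0.445, -0.445, 0.549]
ft_force: [0.9, 3.2, 2.2]
grip_width: 0.0004
```

```bash
python3 -m crank '[[0.01,0,0,0,0,0,-1],[0.02,0,0,0,0,0,-1],[0.03,0,0,0,0,0,-1],[0.04,0,0,0,0,0,-1],[0.05,0,0,0,0,0,-1],[0.06,0,0,0,0,0,-1],[0.07,0,0,0,0,0,-1],[0.08,0,0,0,0,0,-1],[0.09,0,0,0,0,0,-1],[0.1,0,0,0,0,0,-1]]'
python3 - <<'E'
from h import *
import cv2
a=vision.camera('scene');cv2.imwrite('pics/s7.png',cv2.resize(a[100:300,180:400],None,fx=3.6,fy=3,interpolation=cv2.INTER_CUBIC))
c=np.array([.5766,.1134]);ux=np.array([-.206,.9785]);uy=np.array([-.9785,-.206])
p,M=tool();r=p[:2]-c;print(p,r@ux,r@uy,robot.get_obs()['ft_force'])
E
```

```text
time: 11.6
position: [0.6162, -0.0872, 0.041]
tool_rot: [0.549, -0.445, 0.445, -0.549]
ft_force: [0.3, 3.3, 2.3]
grip_width: 0.0005
[ 0.61638163 -0.08810953  0.04100889] -0.20537208935010054 0.0025846400788793857 [0.81195939 1.60708608 1.26450992]
```

View pics/s7.png

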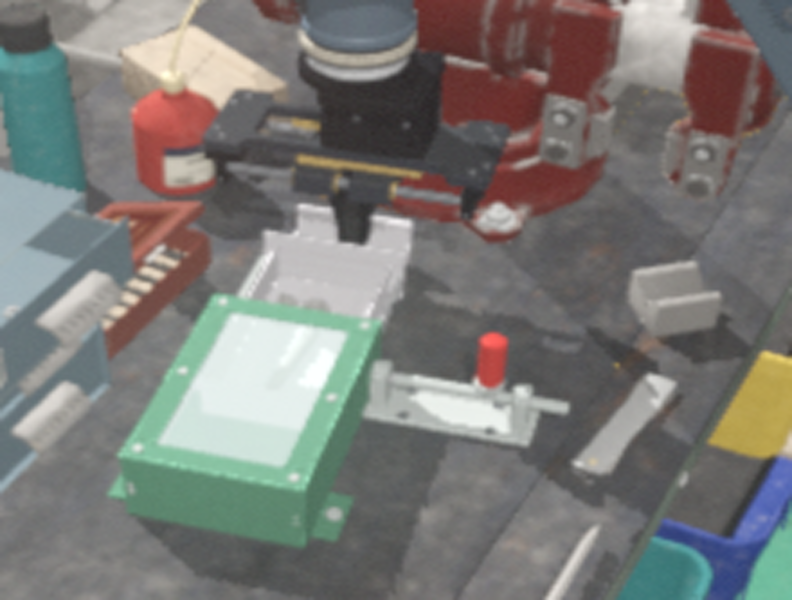

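```bash
python3 -m crank '[[0.008,0,0,0,0,0,-1],[0.016,0,0,0,0,0,-1],[0.024,0,0,0,0,0,-1],[0.032,0,0,0,0,0,-1],[0.036,0,0,0,0,0,-1],[0.04,0,0,0,0,0,-1],[0.04,0,0,0,0,0,-1]]';python3 -m crank '[[0.004,0,0,0,0,0,-1],[0.008,0,0,0,0,0,-1],[0.008,0,0,0,0,0,-1]]'
```

```text
time: 12.52
position: [0.6198, -0.105, 0.041]
tool_rot: [-0.549, 0.446, -0.444, 0.55]
ft_force: [0.4, 6.6, 1.9]
grip_width: 0.0006
time: 12.9
position: [0.6198, -0.1053, 0.041]
tool_rot: [-0.548, 0.448, -0.443, 0.55]
ft_force: [0.4, 15.9, 3.9]
grip_width: 0.0004
```

```bash
python3 -m crank '[[-0.014,0,0,0,0,0,-1],[-0.028,0,0,0,0,0,-1],[-0.028,0,0,0,0,0,-1],[-0.028,-0.08,0,0,0,0,-1],[-0.028,-0.16,0,0,0,0,-1],[-0.028,-0.26,0,0,0,0,-1],[-0.028,-0.36,0,0,0,0,-1],[-0.028,-0.36,0,0,0,0,-1]]'
python3 - <<'E'
from h import *
import cv2
a=vision.camera('top');cv2.imwrite('pics/t8.png',cv2.resize(a[150:275,180:340],None,fx=5,fy=5,interpolation=cv2.INTER_CUBIC))
a=vision.camera('scene');cv2.imwrite('pics/s8.png',cv2.resize(a[100:300,180:400],None,fx=3,fy=3,interpolation=cv2.INTER_CUBIC))
c=np.array([.5766,.1134]);ux=np.array([-.206,.9785]);uy=np.array([-.9785,-.206])
p,M=tool();r=p[:2]-c;print(p,M.round(3),r@ux,r@uy,robot.get_obs()['ft_force'])
t=c+ux*(-.060)+uy*(.1295+.008+.0095+.014)
print(t,shift([t[0]-p[0],t[1]-p[1],0]),robot.get_obs()['q'])
Mt=np.array([[uy[0],uy[1],0],[0,0,-1],[0,0,0]]).T
Mt[:,2]=np.cross(Mt[:,0],Mt[:,1])
print(R.from_matrix(M.T@Mt).as_rotvec()/np.pi)
E
```

```text
time: 13.9
position: [0.6213, -0.0985, 0.2262]
tool_rot: [-0.548, 0.441, -0.449, 0.55]
ft_force: [-0.4, -0.7, -0.2]
grip_width: 0.0007
[ 0.61808712 -0.09733154  0.22133385] [[ 0.207  0.001  0.978]
 [-0.978 -0.001  0.207]
 [ 0.001 -1.     0.   ]] -0.21474715570781164 0.002815553943924371 [-0.71212004 -0.11300722 -0.94966398]
[0.4314215 0.021524 ] [-0.30986094 -0.00038139 -0.31602027] [-3.34332256e-01  5.44842280e-01  1.44712444e+00 -4.66694224e-04
  1.14884128e+00 -5.42709109e-01]
[-3.05549414e-04  5.00341062e-01  7.93531286e-05]
```

View pics/s8.png

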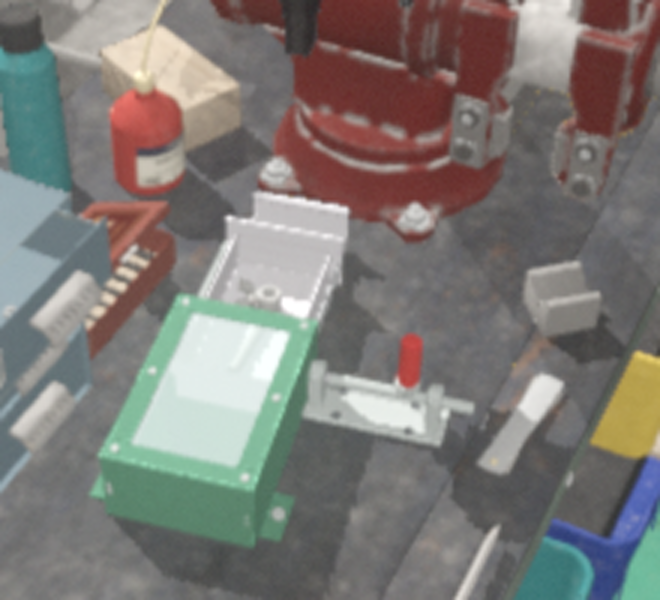

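View pics/t8.png

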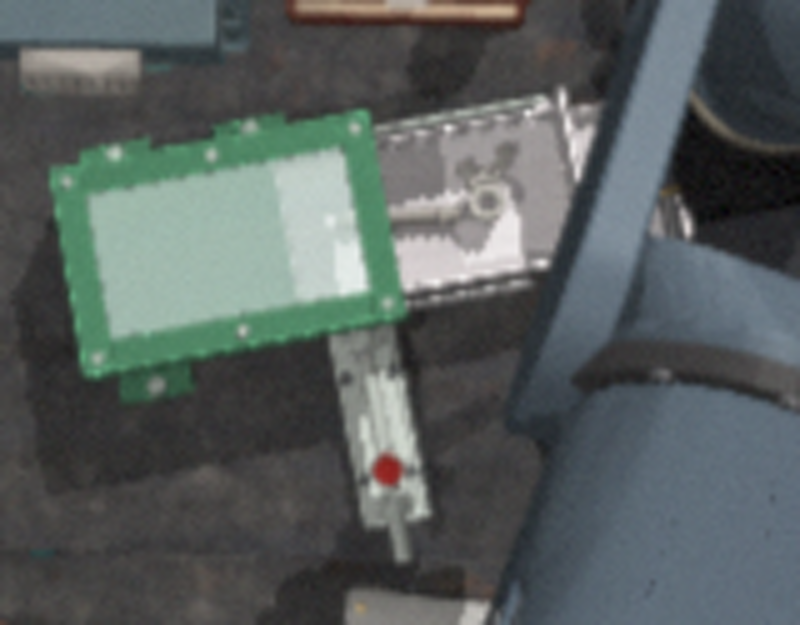

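```bash
python3 -m crank '[[-0.08,0,-0.08,0,0,0,-1],[-0.16,0,-0.16,0,0.05,0,-1],[-0.24,0,-0.24,0,0.105,0,-1],[-0.31,0,-0.316,0,0.16,0,-1],[-0.31,0,-0.316,0,0.215,0,-1],[-0.31,0,-0.316,0,0.27,0,-1],[-0.31,0,-0.316,0,0.325,0,-1],[-0.31,0,-0.316,0,0.38,0,-1],[-0.31,0,-0.316,0,0.435,0,-1],[-0.31,0,-0.316,0,0.5,0,-1]]'
python3 -m crank '[[0,0.05,0,0,0,0,-1],[0,0.1,0,0,0,0,-1],[0,0.1,0,0,0,0,-1]]'
python3 - <<'E'
from h import *
import cv2
a=vision.camera('scene');cv2.imwrite('pics/s9.png',cv2.resize(a[100:300,180:400],None,fx=3,fy=3,interpolation=cv2.INTER_CUBIC))
c=np.array([.5766,.1134]);ux=np.array([-.206,.9785]);uy=np.array([-.9785,-.206])
p,M=tool();r=p[:2]-c;print(p,M.round(3),r@ux,r@uy,robot.get_obs()['ft_force'])
t=c+ux*(-.060)+uy*(.1295+.008+.0095+.014)
print(t,shift([t[0]-p[0],t[1]-p[1],.068-p[2]]),robot.get_obs()['q'])
E
```

```text
time: 15.25
position: [0.4301, 0.0221, 0.2193]
tool_rot: [-0.079, 0.703, -0.702, 0.076]
ft_force: [0.2, -0.5, -0.4]
grip_width: 0.0006
time: 15.62
position: [0.4289, 0.0224, 0.1686]
tool_rot: [-0.082, 0.703, -0.702, 0.077]
ft_force: [0.3, -0.7, -0.7]
grip_width: 0.0005
[0.43002317 0.02219171 0.1696172 ] [[-0.975 -0.005  0.224]
 [-0.224  0.001 -0.975]
 [ 0.005 -1.    -0.002]] -0.05905248376665398 0.1622143324223603 [-0.03832483 -1.42280244  0.96084208]
[0.4314215 0.021524 ] [-0.00338005  0.20321641  0.00234411] [-2.09087631e-01  3.86266286e-01  1.97067971e+00 -1.58355785e-04
  7.89763587e-01  1.13629600e+00]
```

View pics/s9.png

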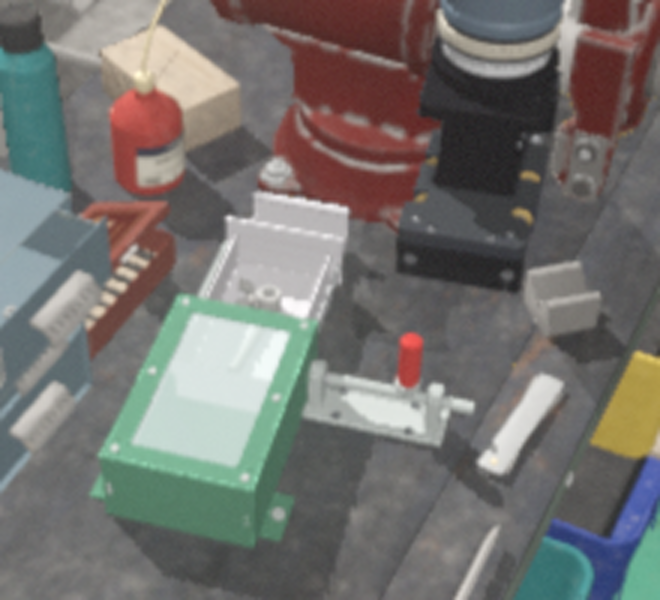

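```bash
python3 -m crank '[[0,0.06,0.002,0,0.005,0,-1],[0,0.12,0.002,0,0.005,0,-1],[0,0.17,0.002,0,0.005,0,-1],[0,0.2,0.002,0,0.005,0,-1],[0,0.2,0.002,0,0.005,0,-1]]'
python3 -m crank '[[-0.01,0,0,0,0,0,-1],[-0.02,0,0,0,0,0,-1],[-0.028,0,0,0,0,0,-1],[-0.036,0,0,0,0,0,-1],[-0.044,0,0,0,0,0,-1],[-0.052,0,0,0,0,0,-1],[-0.06,0,0,0,0,0,-1],[-0.066,0,0,0,0,0,-1],[-0.066,0,0,0,0,0,-1]]'
python3 - <<'E'
from h import *
import cv2
a=vision.camera('scene');cv2.imwrite('pics/s10.png',cv2.resize(a[100:300,180:400],None,fx=3,fy=3,interpolation=cv2.INTER_CUBIC))
c=np.array([.5766,.1134]);ux=np.array([-.206,.9785]);uy=np.array([-.9785,-.206])
p,M=tool();r=p[:2]-c;print(p,M.round(3),r@ux,r@uy,robot.get_obs()['ft_force'])
E
```

```text
time: 16.3
position: [0.4316, 0.0211, 0.0707]
tool_rot: [-0.075, 0.703, -0.703, 0.074]
ft_force: [-1.0, -0.2, -0.7]
grip_width: 0.0005
time: 17.42
position: [0.4644, 0.0281, 0.071]
tool_rot: [-0.074, 0.703, -0.703, 0.074]
ft_force: [-0.9, 0.6, -0.0]
grip_width: 0.0004
[0.4644043  0.02805769 0.07096711] [[-0.978  0.001  0.209]
 [-0.209 -0.    -0.978]
 [-0.001 -1.     0.   ]] -0.06039513862303098 0.12736400551164612 [-1.48465142  1.07426718  0.3469959 ]
```

View pics/s10.png

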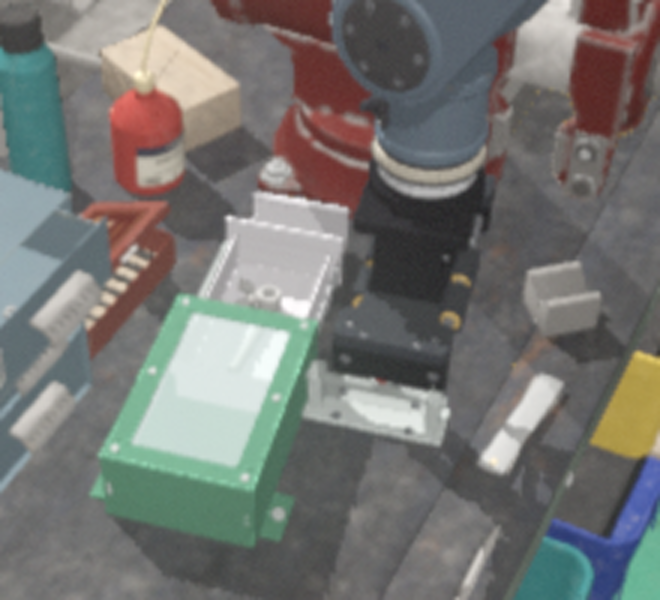

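```bash
python3 -m crank '[[-0.004,0,0,0,0,0,-1],[-0.008,0,0,0,0,0,-1],[-0.008,0,0,0,0,0,-1]]'; python3 -m crank '[[-0.004,0,0,0,0,0,-1],[-0.004,0,0,0,0,0,-1]]';python3 -m crank '[[-0.004,0,0,0,0,0,-1],[-0.004,0,0,0,0,0,-1]]'
```

```text
time: 17.85
position: [0.4681, 0.0289, 0.071]
tool_rot: [-0.074, 0.703, -0.703, 0.074]
ft_force: [-1.7, 1.0, -0.5]
grip_width: 0.0005
time: 18.1
position: [0.4689, 0.0292, 0.0709]
tool_rot: [-0.075, 0.703, -0.703, 0.073]
ft_force: [-4.1, -1.7, 0.7]
grip_width: 0.0005
time: 18.35
position: [0.4692, 0.0297, 0.0707]
tool_rot: [-0.076, 0.703, -0.703, 0.072]
ft_force: [-7.6, -2.7, 1.9]
grip_width: 0.0004
```

```bash
python3 -m crank '[[-0.004,0,0,0,0,0,-1],[-0.008,0,0,0,0,0,-1],[-0.008,0,0,0,0,0,-1]]'; python3 -m crank '[[0.015,0,0,0,0,0,-1],[0.04,0,0,0,0,0,-1],[0.04,0,0,0,0,0,-1],[0.04,-0.08,0,0,0,0,-1],[0.04,-0.16,0,0,0,0,-1],[0.04,-0.26,0,0,0,0,-1],[0.04,-0.34,0,0,0,0,-1],[0.04,-0.34,0,0,0,0,-1]]'
python3 - <<'E'
from h import *
import cv2
b=vision.camera('scene');cv2.imwrite('pics/s11f.png',b);cv2.imwrite('pics/s11.png',cv2.resize(b[180:290,200:350],None,fx=5,fy=5,interpolation=cv2.INTER_CUBIC))
a=vision.camera('top');cv2.imwrite('pics/t11.png',cv2.resize(a[150:275,180:340],None,fx=5,fy=5,interpolation=cv2.INTER_CUBIC))
# screwdriver/feeler/can unchanged?
for n,im in(('scene',b),('top',a)):
  o=cv2.imread(f'pics/{n}0.png');cv2.imwrite(f'pics/d_{n}.png',cv2.absdiff(o,im)*2)
p,M=tool();print(p,robot.get_obs()['ft_force'])
E
```

```text
time: 18.73
position: [0.4695, 0.0305, 0.0705]
tool_rot: [-0.079, 0.704, -0.702, 0.07]
ft_force: [-11.9, -5.6, 5.1]
grip_width: 0.0005
time: 19.73
position: [0.4594, 0.0258, 0.2445]
tool_rot: [0.07, -0.702, 0.704, -0.078]
ft_force: [-0.2, 0.1, -0.2]
grip_width: 0.0006
[0.4565496 0.0262917 0.2412418] [-0.89604886 -0.5268829  -0.11981762]
```

View pics/s11.png

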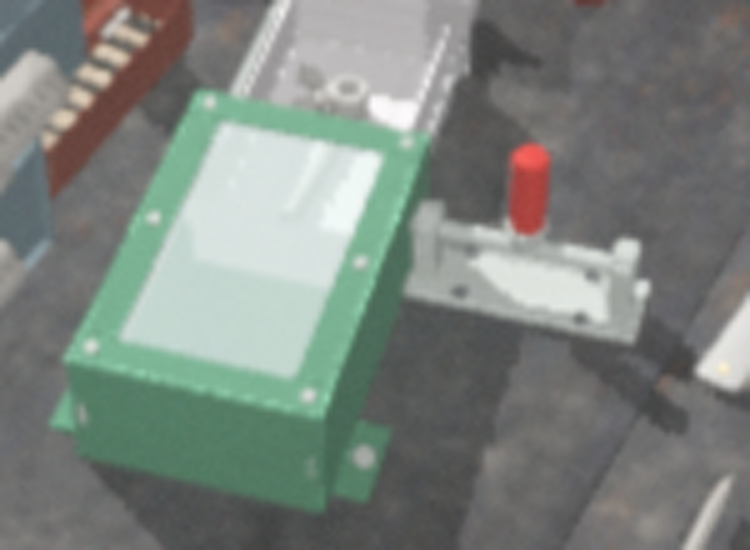

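View pics/t11.png

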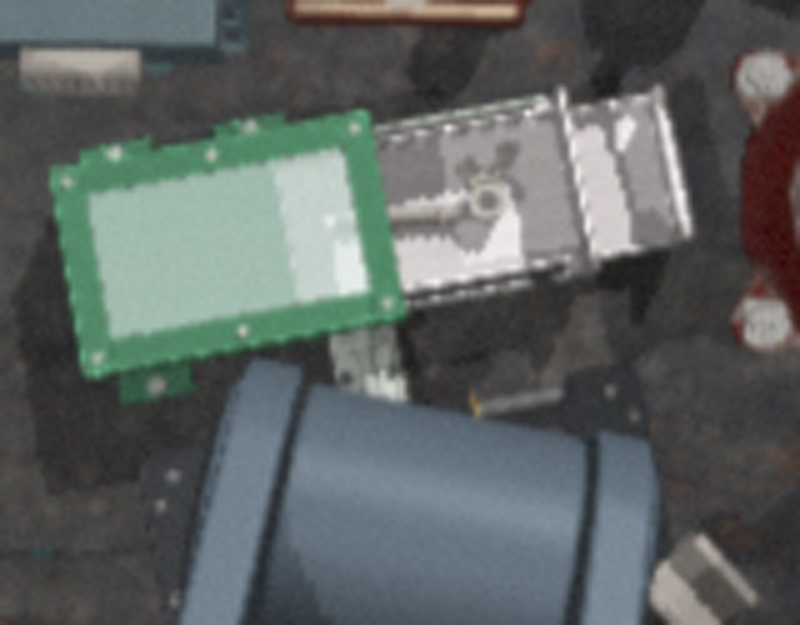

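View pics/d_scene.png

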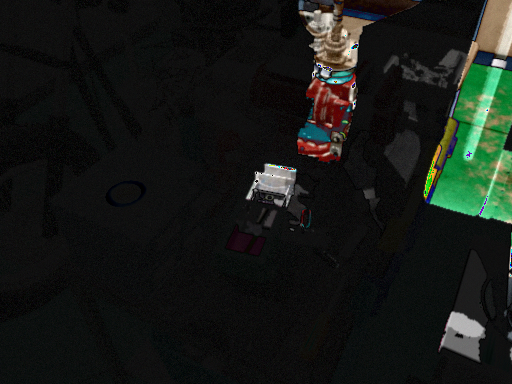

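Run:
```python
from h import *
t=lambda u,v:((u+.5)/5-.5+180,(v+.5)/5-.5+150)
s=lambda u,v:((u+.5)/5-.5+200,(v+.5)/5-.5+180)
c=np.array([.5766,.1134]);ux=np.array([-.206,.9785]);uy=np.array([-.9785,-.206])
for q in (atz('top',t(659,90),.044),atz('top',t(687,235),.044),atz('scene',s(530,153),.086),atz('scene',s(535,153),.086)):
  r=q[:2]-c;print((r@ux).round(4),(r@uy).round(4))
```

```text
-0.2403 -0.0408
-0.2392 0.0381
-0.0593 0.1055
-0.0599 0.1075
```

```bash
python3 -c "
from rig import robot
print(robot.hand_in())"
```

```text
the job is handed in; nothing more can be done
None
```

The job is done and handed in at about 20 s of the 58 s allowed. With closed fingertips I pushed the bolt back to its stop, hooked the tray lip and drew the tray to its stop, then pushed the bolt home.

- **Bolt drawn back:** the scene camera put the knob about 23 mm out from home, and the arm stopped moving at that point.
- **Tray:** the top camera shows the lip about 100 mm from where it started. Both parts lie in the tray.
- **Bolt home:** the knob is back at its home place. It reads about 2 mm (one pixel) closer to the cover than in the first picture, which is about the limit of the calibration.
- **Forces:** the highest wrist readings between moves were about 19 N pushing the bolt back, 16 N at the tray stop and 14 N pushing the bolt home. The reading at the bolt's back stop had sideways parts that I did not explain.
- **Tools:** the difference picture from the scene camera shows the oil can, feeler gauge and screwdriver unmoved.
- **Arm:** it stands clear at 0.24 m, and the wrist force is near zero.

The wrist camera's first measurement, taken while the arm was still settling, was 3–4 mm off the other two cameras. I positioned from the other two. No check failed.

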